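# Clear a misfed lid out of the capper's lid track

## Robot

A 7-joint arm with a two-finger parallel gripper is mounted at the origin on the work surface. World frame = base frame: x ahead of the robot, y to its left, z up, the work surface at z = 0. Lengths are in m, angles in degrees, forces in N, time in s.
With the tool pointing down it reaches from about 0.425 to 0.875 m from the base axis. Payload 4.7 kg.
Tool frame: the origin (TCP) lies at the centre of the arm's flange, where the gripper is bolted on; the fingertips stand 182 mm ahead of it and the grasp point (between the pads) lies 164 mm ahead of it; z points along the fingers, y is the line along which they close (so a half turn about z gives the same grasp; the last joint's range is limited). The gripper opens to 87 mm and grips with 3 to 60 N. Pads are 19 mm wide; open, the fingers measure 117 mm over their backs; the gripper's body (75 mm by 190 mm) begins 51 mm behind the grasp point.
Start: joints at [-71.9, 18.392, -4.016, 83.108, 1.295, 78.541, -3.26], TCP at [0.193, 0.621, 0.405] pointing down, gripper open.
Joint ranges: [-163.93, 163.93], [-17.29, 119.83], [-79.2, 71.16], [3.27, 140.29], [-89.18, 269.18], [5.43, 117.66], [-154.24, 154.24]. Speed limits (degrees/s): [147.25, 147.25, 180, 180, 180, 180, 180].

## Interface

Orientations are given as [roll, pitch, yaw] about the fixed x, y, z axes, in that order (R = Rz(yaw) Ry(pitch) Rx(roll)).
In Python, from cell import env gives the robot as it stands. The module is installed in compiled form; this text tells all that it offers.
- The arm moves only by the tool step_arm, never from a script. Its argument "steps" is one flat list of numbers, 5 for each row, row after row: the opening, from 0 (shut) to 1 (fully open), then the shift along the tool's x, y, z in mm, then the turn about the tool's z in degrees. In form: [grip, dx, dy, dz, roll, grip, dx, dy, dz, roll, ...]. A call has 1 to 12 rows; each row shifts and turns the commanded pose from where the row before left it, along the tool's axes as they then stand; what a row does not reach is not made up. A row lasts 1/8 s, in which the tool goes at most 62.5 mm and 10.7 degrees, less where a joint would pass 70% of its speed; a pose out of reach is approached as far as the arm can. A call with a gripper value outside its range is refused whole. The fingers move at their own pace and stop on an object; "grip_force" is the grip in N (left out, the last holds). Time passes only in rows, so rows that do not move let the fingers close. It gives the time, the measured TCP pose, the force, the opening and the grip force at its end, in the units of the state.
- env.get_obs(): the state, without advancing time (a new reading comes with each control period).
- env.read_camera(name): name is "side" or "top"; returns a dict with "image" (480x640x3 uint8, red, green, blue), "camera_matrix" (3x3 intrinsics, pixels), "distortion" ([k1, k2, p1, p2, k3] as OpenCV has them; the pictures are not rectified), "R" (3x3) and "t" (3): a world point X has camera coordinates R X + t. Camera axes: x right, y down, z forward; pixel columns grow to the right and rows downward; lengths in m; the calibration is good to about 2 mm. A picture is of the moment at which its call begins. There is no depth.
- env.sign_off(): hands the job in; it is judged then, once.
The state is a dict: "time_s": time; "qpos": joint angles; "joint_velocities": joint speeds; "effort": joint torques, N m; "tool_pos": TCP position; "tool_rot": TCP orientation; "force": force on the tool from outside, world axes, zero at the start; "wrist_torque": the same for the moment, N m; "grip_width": finger opening in m; "grasp_force": force on a finger pad.
Only numpy, scipy, OpenCV 4.12 (cv2) and the standard library are available. Lean on these libraries where they do the work, as an engineer would, in place of code of your own. Each camera call takes 0.05 s, during which the arm holds its last target. There are 200 camera calls.

## Task

A misfed gold lid lies in the lid track under the clear dust cover. Slide it along the track out through the two sprung gate leaves onto the narrow nose, draw your fingers back so that both leaves shut behind it, then grip it lightly (the thin metal dents), lift it off the nose and set it down flat in the red tray, the same way up, without dropping it. Do not let the lid fall onto the bench or tip over, and leave the jars and the spanner alone.

Things in the scene. Friction and masses are not known exactly. Their poses are not given: they have to be found in the camera images.
- lid_center (a point): gold metal lid, a disc 54 mm across, 9.5 mm high, about 20 g, lying flat; its centre, half-way up; z up through its top. Thin: it dents if squeezed or pressed with over about 30 N; 10 to 15 N holds it well. It starts in the lid track before the gate, between side guides with 1.5 mm play each side, so it cannot be gripped there. It slides easily.
- gate (a point): middle of the gate on the deck of the lid track, 90 mm above the bench. y: along the track, direction of flow (only way the gate opens); x: across, away from the robot; z up. In this frame (mm): deck 76 wide, y -204 to 6; side guides 12 high (bolts 3 more), inner faces at x +-28.5, y -204 to -6; beyond the gate a narrow nose, see nose_end
- nose_end (a point): middle of the free end of the nose, on its upper face, 66 mm past the gate. The nose is the deck narrowed to 26 mm, 6 mm thick, from 6 to 66 mm past the gate, with open air above, beside, below and beyond, so a lid on it overhangs both sides and can be gripped there. A lid whose centre passes this point tips off.
- cover_edge (a point): corner, nearest the robot and gate, of the clear dust cover's underside, 75 mm above the deck. The flat cover (8 mm at its aluminium edge) lies in the gate's frame (mm) from y -170 to -18, x -5 to 70, on posts at x 58, y -150 and -50; its robot side is open. An upright finger in the track strikes it: lean the tool some 35 to 45 deg, tips away from the robot.
- leaf_near (a joint): opening (rad) of the blue gate leaf on the robot's side: 0 shut across the track, 1.5 open along the flow; one way only. Leaves 24 mm long, 3 thick, 4 to 20 mm above the deck, on 22 mm high pins at x +-32.5, y 0 there. Damped springs shut them in about 2 s once the fingers are out, if the lid's centre is 42 mm or more past the gate; nearer, they may stay open, pinching the lid. Passing takes 2 to 8 N.
- leaf_far (a joint): the same for the leaf on the far side
- reject_tray: red open tray, outside 150 mm (its x) by 170 mm (its y) by 36 mm high, walls and floor 4 mm; origin at the centre of its underside on the bench. It stands in either of two places beside a blue tray of the same size.
- good_tray: blue tray of the same size with good lids in it; not for this lid; origin at the centre of its underside
- table: the stainless bench top, upper face at z = 0
- jar_a_center (a point): filled glass jar 62 mm across, 98 mm high, with a gold lid, standing beyond the track; its centre half-way up
- jar_b_center (a point): the same kind of jar, on the robot's right; its centre half-way up
- spanner: steel spanner 160 mm long lying on the bench before the track; origin at the middle of its underside
Mind the look-alikes: they are no part of the job. What is meant by the part that bears lid_center is not purple, and is the smaller of those in its own colour.

How it is judged (in metres and radians):
On the way, in this order (a step that is already met when the one before it is completed fails the run):
1. the lid, lying on the deck, pushes both gate leaves open (value of joint each of leaf_near, leaf_far above 0.6 rad and y of lid_center in the frame of gate between -0.03 and 0.04 m and z of lid_center in the frame of gate between 0 and 0.01 m), for 0.05 s.
2. the lid rests on the nose past the gate and both leaves have shut behind it (value of joint each of leaf_near, leaf_far below 0.08 rad and y of lid_center in the frame of gate between 0.026 and 0.067 m and z of lid_center in the frame of gate between 0 and 0.01 m), for 0.2 s.
3. the lid is lifted clear of the nose (z of lid_center in the frame of gate above 0.02 m), for 0.1 s.
At the end, for the whole second after the job is handed in: The lid lies flat (within 7 deg), the same way up, on the floor of the red tray, and both gate leaves are shut (under 0.08 rad) (x of lid_center in the frame of reject_tray between -0.071 and 0.071 m and y of lid_center in the frame of reject_tray between -0.081 and 0.081 m and z of lid_center in the frame of reject_tray below 0.012 m and angle between lid_center's own z axis and vertical below 0.12 rad and value of joint each of leaf_near, leaf_far below 0.08 rad); the robot touches nothing.
It fails at once if the lid falls onto the bench (contact force between lid and table above 0.02 N).
It fails at once if the lid tips over (more than 45 deg) (angle between lid_center's own z axis and vertical above 0.8 rad).
It fails at once if the lid is dropped into the red tray (it nears the floor faster than 0.7 m/s, a fall of about 25 mm) (horizontal distance between lid_center and reject_tray below 0.11 m and height (world z) of lid_center below 0.03 m and linear speed of lid above 0.7 m/s).
It fails at once if a jar or the spanner is moved by more than 20 mm (distance of any of jar_a_center, jar_b_center, spanner from where it was at the start of the episode above 0.02 m).
It fails at once if the lid is dented: the fingers press on it with more than 60 N in all, both pads together (contact force between the fingers and lid above 60 N).
It also fails if it takes over 72 s, if anything falls off the work surface, if the arm or the gripper's body presses on something with over 40 N, if the wrist force passes 120 N, or if a joint passes its speed limit or range.

## Working session

There is one attempt and no reset: what is moved stays moved. The work goes in short steps, Python scripts to look and compute and a tool call to move; the robot and the scene stay as the last step left them, time stands still between calls to the robot, and variables do not carry over. Pictures are saved under pics/ and viewed, at most 10 in all, crops included, and the job is handed in when it is done.

Besides the shell and the picture viewer there is one more tool, called after "Emit:" by a JSON object that holds its "fn" and its "kwargs", one argument or row to a line. step_arm: Moves the arm, as the interface text tells. Its arguments: {"type":"object","properties":{"steps":{"type":"array","items":{"type":"number"}},"grip_force":{"type":"number"}},"required":["steps"]}

```bash
mkdir -p pics; cat > h.py <<'E'
import numpy as np,cv2
from cell import env
def shot(n,f=None):
    c=env.read_camera(n)
    if f: cv2.imwrite('pics/'+f,cv2.cvtColor(c['image'],cv2.COLOR_RGB2BGR))
    return c
def ray(c,uv):
    p=cv2.undistortPoints(np.array([[uv]],float),np.array(c['camera_matrix']),np.array(c['distortion']))[0,0]
    R=np.array(c['R']);t=np.array(c['t'])
    return -R.T@t, R.T@np.array([p[0],p[1],1.])
def onz(c,uv,z):
    o,d=ray(c,uv); return o+d*(z-o[2])/d[2]
def proj(c,X):
    return cv2.projectPoints(np.atleast_2d(np.array(X,float)),cv2.Rodrigues(np.array(c['R']))[0],np.array(c['t'],float),np.array(c['camera_matrix']),np.array(c['distortion']))[0][:,0]
E
python3 - <<'E'
from h import *
np.set_printoptions(precision=3,suppress=True)
for n in('top','side'):
    c=shot(n,n+'0.png'); o,_=ray(c,(320,240)); print(n,o,np.array(c['camera_matrix'])[0,0],np.array(c['R']))
print(env.get_obs())
E
```

```text
top [0.361 0.021 1.332] 592.3340151649318 [[-0.006 -1.     0.018]
 [-0.988  0.004 -0.153]
 [ 0.153 -0.019 -0.988]]
side [ 0.212 -0.675  0.824] 554.8570991531382 [[ 0.895 -0.445  0.008]
 [-0.29  -0.596 -0.749]
 [ 0.338  0.668 -0.663]]
{'time_s': 0.1, 'qpos': array([-71.902,  18.435,  -4.016,  83.168,   1.295,  78.541,  -3.262]), 'joint_velocities': array([ 0.018, -0.116, -0.021, -0.14 , -0.058,  0.025, -0.02 ]), 'effort': array([  0.   , -49.257,  -0.405, -31.34 ,  -0.064,   0.039,   0.   ]), 'tool_pos': array([0.193, 0.62 , 0.404]), 'tool_rot': array([-179.901,    0.005,  162.71 ]), 'force': array([-0.209,  0.459, -0.007]), 'wrist_torque': array([-0.037, -0.014,  0.025]), 'grasp_force': 0.0, 'grip_width': 0.08672481851370904}
```

View pics/top0.png

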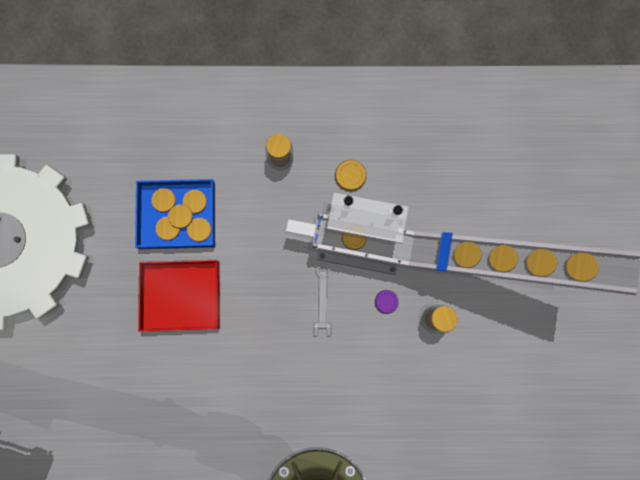

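View pics/side0.png

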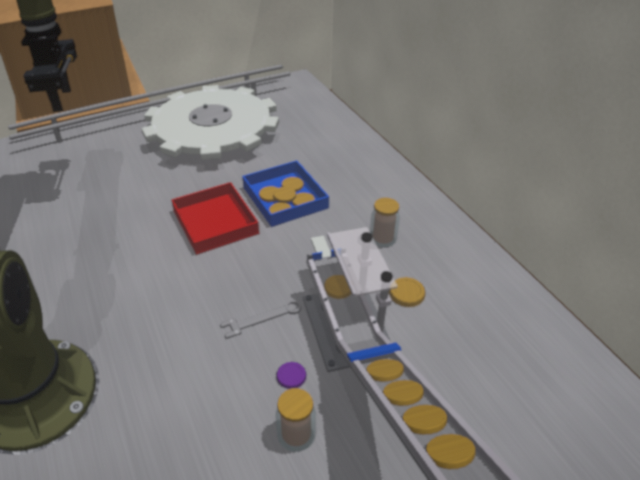

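```bash
python3 - <<'E'
from h import *
np.set_printoptions(precision=4,suppress=True)
im=cv2.imread('pics/top0.png'); cv2.imwrite('pics/ctop.png',cv2.resize(im[185:285,275:415],None,fx=5.6,fy=5.6,interpolation=cv2.INTER_CUBIC))
im2=cv2.imread('pics/side0.png'); cv2.imwrite('pics/cside.png',cv2.resize(im2[220:340,290:420],None,fx=5,fy=5,interpolation=cv2.INTER_CUBIC))
import pickle
cams={n:env.read_camera(n) for n in('top','side')}; pickle.dump(cams,open('cams.pkl','wb'))
for n in cams:
    c=cams[n]; hsv=cv2.cvtColor(c['image'],cv2.COLOR_RGB2HSV)
    for nm,lo,hi in(('red',(0,150,60),(8,255,255)),('gold',(12,110,80),(28,255,255)),('blue',(105,150,60),(125,255,255)),('purple',(130,100,50),(160,255,255))):
        m=cv2.inRange(hsv,lo,hi)
        for k in cv2.findContours(m,cv2.RETR_EXTERNAL,cv2.CHAIN_APPROX_NONE)[0]:
            if cv2.contourArea(k)<12: continue
            r=cv2.minAreaRect(k); z={'red':.036,'gold':.0948,'blue':.036 if cv2.contourArea(k)>2000 else .102,'purple':.01}[nm]
            print(n,nm,cv2.contourArea(k),np.round(r[0],1),np.round(r[1],1),round(r[2]),onz(c,r[0],z)[:2], [onz(c,p,z)[:2].round(3).tolist() for p in cv2.boxPoints(r)] if nm=='red' else '')
E
```

```text
top red 5204.5 [178.3 295.4] [69.  80.6] 88 [0.4391 0.2977] [[0.512, 0.389], [0.517, 0.215], [0.367, 0.207], [0.364, 0.379]]
top gold 494.0 [443.5 318.5] [25. 25.] 90 [ 0.3849 -0.264 ] 
top gold 677.5 [581.9 266.8] [29.1 30.4] 63 [ 0.4916 -0.5589] 
top gold 606.5 [541.5 262. ] [26. 29.] 90 [ 0.502 -0.475] 
top gold 558.0 [503. 258.] [26.9 26.9] 45 [ 0.5107 -0.3946] 
top gold 505.5 [467. 254.] [24. 26.] 90 [ 0.5195 -0.3191] 
top gold 262.5 [352.7 241.5] [23.9 14.1] 11 [ 0.547  -0.0782] 
top gold 1854.5 [180.5 214.5] [51. 57.] 90 [0.6061 0.2855] 
top gold 689.0 [350. 175.] [29.7 29.7] 45 [ 0.6917 -0.0746] 
top gold 434.0 [278.  145.5] [23. 24.] 90 [0.7575 0.0802] 
top blue 320.5 [443.9 251.4] [ 9.9 38.6] 9 [ 0.5242 -0.2689] 
top blue 5130.0 [174.  213.5] [67.6 79.6] 89 [0.6201 0.3125] 
top purple 374.0 [386.  301.5] [21.9 21.9] 45 [ 0.4245 -0.157 ] 
side red 2304.0 [215.2 215. ] [46.1 76.9] 77 [0.4418 0.279 ] [[0.369, 0.371], [0.549, 0.356], [0.51, 0.193], [0.347, 0.211]]
side gold 1224.5 [450.  451.5] [33. 48.] 90 [ 0.5495 -0.4329] 
side gold 931.5 [424.5 419. ] [28. 43.] 90 [ 0.5464 
[... 354 characters left out ...]
] 90 [0.7602 0.0802] 
side gold 740.5 [285.4 193.5] [26.6 48.4] 72 [0.5853 0.211 ] 
side gold 28.5 [ 33.6 125.4] [ 1.9 32. ] 76 [0.1045 0.7841] 
side gold 94.5 [101.9 109.1] [ 2.2 90.5] 77 [0.2887 0.7836] 
side gold 53.0 [ 20. 109.] [ 6. 22.] 0 [0.0749 0.9021] 
side gold 4266.5 [97.2 46.7] [101.6  83.2] 85 [0.3473 1.2438] 
side gold 1887.5 [17.9 56.8] [119.1  30.7] 72 [0.0878 1.3039] 
side blue 342.0 [373.6 351.6] [ 8.6 51.5] 77 [ 0.5386 -0.2386] 
side blue 28.5 [321.  196.9] [ 4.7 12. ] 72 [0.6452 0.1586] 
side blue 43.5 [308.4 187.6] [13.3  7.9] 13 [0.6354 0.1998] 
side blue 353.5 [268.  180.2] [40.9 48.6] 40 [0.5669 0.2636] 
side purple 534.5 [290.8 374.3] [24.6 28.4] 83 [ 0.4263 -0.1613]
```

View pics/ctop.png

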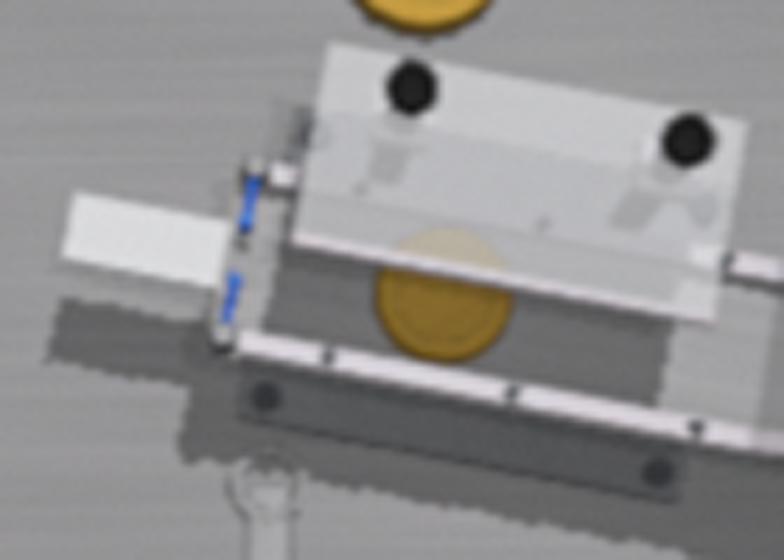

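View pics/cside.png

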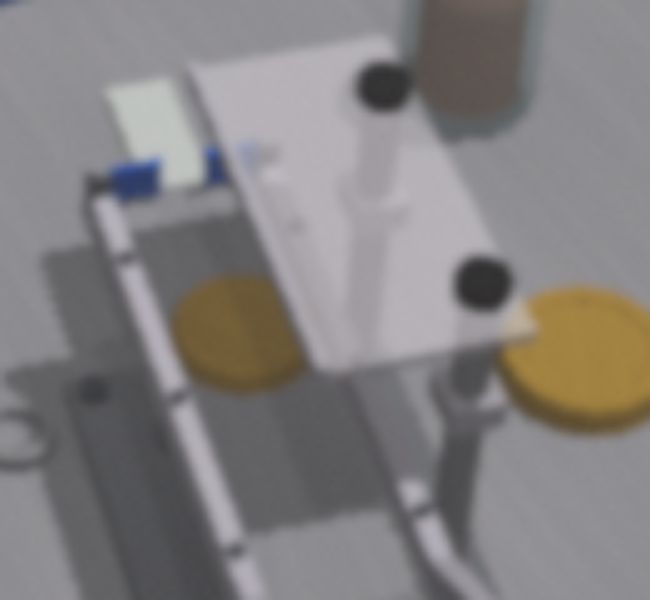

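```bash
python3 - <<'E'
from h import *
import pickle
np.set_printoptions(precision=4,suppress=True)
C=pickle.load(open('cams.pkl','rb'));c=C['top'];s=C['side']
T=lambda p:((p[0]+.5)/5.6-.5+275,(p[1]+.5)/5.6-.5+185)
S=lambda p:((p[0]+.5)/5-.5+290,(p[1]+.5)/5-.5+220)
P=lambda p,z:onz(c,T(p),z)
e=(P((77,193),.09)+P((62,258),.09))/2; b=(P((228,220),.09)+P((215,287),.09))/2
print('nose end',e,'base',b,'len',np.linalg.norm(e-b),'w',np.linalg.norm(P((77,193),.09)-P((62,258),.09)))
pn,pf=P((222,340),.112),P((254,165),.112); print('pins',pn,pf,(pn+pf)/2,np.linalg.norm(pn-pf))
l=P((443,295),.0995);print('lid',l, 'lid dia',np.linalg.norm(P((374,295),.0995)-P((512,295),.0995)))
print('side nose end',onz(s,S((136,86)),.09),'lid',onz(s,S((240,326)),.0995))
g1,g2=P((240,338),.102),P((750,437),.102);
# guide outer top edge direction
for nm,a in(('nose',e-b),('pins perp',np.array([-(pf-pn)[1],(pf-pn)[0]])),('guide',g1-g2)):
    print(nm,np.degrees(np.arctan2(a[1],a[0])))
k1,k2=P((293,243),.165),P((717,320),.165); print('cover edge',k1,k2,np.linalg.norm(k1-k2))
hsv=cv2.cvtColor(c['image'],cv2.COLOR_RGB2HSV)
E
```

```text
nose end [0.5841 0.0608 0.09  ] base [0.5731 0.0031 0.09  ] len 0.058717016068959654 w 0.025690685250013726
pins [0.5368 0.0034 0.112 ] [ 0.6029 -0.009   0.112 ] [ 0.5698 -0.0028  0.112 ] 0.06732376971500081
lid [ 0.5554 -0.0801  0.0995] lid dia 0.05200905122736524
side nose end [0.5862 0.0599 0.09  ] lid [ 0.5571 -0.0817  0.0995]
nose 79.22322887660582
pins perp 79.4155142396243
guide 78.68447523352069
cover edge [ 0.564  -0.0214  0.165 ] [ 0.5357 -0.1723  0.165 ] 0.15355635665535272
```

Emit:
{"fn": "step_arm", "kwargs": {
  "steps": [1, 0, 0, -45, -6.5, 1, -38, -46, 0, 0, 1, -38, -46, 0, 0, 1, -38, -46, 0, 0, 1, -38, -46, 0, 0, 1, -38, -46, 0, 0, 1, -38, -46, 0, 0, 1, -38, -46, 0, 0, 1, -38, -46, 0, 0, 1, -38, -46, 0, 0, 1, -38, -46, 0, 0, 1, -38, -46, 0, 0]
}}

```text
time_s: 1.7
tool_pos: [0.5096, 0.0435, 0.4499]
tool_rot: [180.0, 0.0, 169.2]
force: [0.9, 0.4, 0.5]
grip_width: 0.0872
grasp_force: 0.0
```

Emit:
{"fn": "step_arm", "kwargs": {
  "steps": [0.7, -45, -41, 0, 0, 0.5, -45, -41, 0, 0, 0.3, -45, -41, 0, 0, 0, 0, 0, -60, 0, 0, 0, 0, -60, 0, 0, 0, 0, -60, 0, 0, 0, 0, -60, 0, 0, 0, 0, -60, 0, 0, 0, 0, -60, 0]
}}

```text
time_s: 2.82
tool_pos: [0.6081, -0.0947, 0.7532]
tool_rot: [-179.7, 1.6, 169.5]
force: [-4.9, 1.1, 0.3]
grip_width: 0.0055
grasp_force: 0.0
```

Emit:
{"fn": "step_arm", "kwargs": {
  "steps": [0, 0, 0, -60, 0, 0, 0, 0, -60, 0, 0, 0, 0, -60, 0, 0, 0, 0, -60, 0]
}}

```text
time_s: 3.32
tool_pos: [0.5194, -0.0801, 0.8543]
tool_rot: [-180.0, 12.1, 169.6]
force: [-0.4, 0.9, 0.2]
grip_width: 0.0004
grasp_force: 0.0
```

Emit:
{"fn": "step_arm", "kwargs": {
  "steps": [0, -40, 0, -45, 0, 0, -40, 0, -45, 0, 0, -40, 0, -45, 0, 0, -40, 0, -45, 0]
}}

```text
time_s: 3.82
tool_pos: [0.5498, -0.088, 0.9136]
tool_rot: [179.8, 22.7, 169.6]
force: [0.0, 0.1, -0.1]
grip_width: 0.0003
grasp_force: 0.0
```

Emit:
{"fn": "step_arm", "kwargs": {
  "steps": [0, -40, 0, -45, 0, 0, -40, 0, -45, 0, 0, -40, 0, -45, 0, 0, -40, 0, -45, 0, 0, -40, 0, -45, 0, 0, -40, 0, -45, 0]
}}

```text
time_s: 4.58
tool_pos: [0.4948, -0.0822, 1.0027]
tool_rot: [179.5, 37.5, 169.5]
force: [-5.8, 0.3, 8.3]
grip_width: 0.0
grasp_force: 0.0
```

Emit:
{"fn": "step_arm", "kwargs": {
  "steps": [0, -40, 0, -45, 0, 0, 0, 0, 40, 0, 0, 0, 0, 40, 0]
}}

```text
time_s: 4.95
tool_pos: [0.5201, -0.0871, 0.9734]
tool_rot: [179.0, 39.2, 168.6]
force: [0.2, 0.5, 1.0]
grip_width: 0.0006
grasp_force: 0.0
```

```bash
cat >> h.py <<'E'
from scipy.spatial.transform import Rotation as Ro
G=np.array([.572,-.0035,.09]); A=np.radians(79.2)
Rg=np.array([[np.sin(A),np.cos(A),0],[-np.cos(A),np.sin(A),0],[0,0,1]])
def tip():
    o=env.get_obs(); R=Ro.from_euler('xyz',o['tool_rot'],degrees=True).as_matrix()
    return o['tool_pos']+R[:,2]*.182, R, o
def go(tg,gate=True):
    p,R,o=tip(); w=G+Rg@np.array(tg)/1e3 if gate else np.array(tg)
    return np.round(R.T@(w-p)*1e3,1)
def where():
    p,R,o=tip(); return np.round(Rg.T@(p-G)*1e3,1)
E
python3 - <<'E'
from h import *
print(where(), go((4,-136,8)), go((0,-136,8))); p,R,o=tip(); print(np.round(Rg.T@R,3),o['qpos'])
E
```

```text
[ 79.8 -89.8 742.4] [522.4 -56.3 520.6] [525.5 -56.3 518.1]
[[-0.775 -0.001  0.632]
 [ 0.008  1.     0.012]
 [-0.632  0.014 -0.775]] [-23.42229512  16.63292264  65.77119578  25.57808292 -32.84931478
 105.5330006   94.42329912]
```

Emit:
{"fn": "step_arm", "kwargs": {
  "steps": [0, 47.5, -5, 33, 0, 0, 47.5, -5, 33, 0, 0, 47.5, -5, 33, 0, 0, 47.5, -5, 33, 0, 0, 47.5, -5, 33, 0, 0, 47.5, -5, 33, 0, 0, 47.5, -5, 33, 0, 0, 47.5, -5, 33, 0, 0, 47.5, -5, 33, 0, 0, 47.5, -5, 33, 0, 0, 47.5, -5, 33, 0]
}}

```text
time_s: 6.32
tool_pos: [0.4394, -0.0787, 0.7472]
tool_rot: [175.5, 36.3, 165.4]
force: [-0.2, 1.2, 0.7]
grip_width: 0.0005
grasp_force: 0.0
```

```bash
python3 - <<'E'
from h import *
print(where(), go((4,-136,8))); o=env.get_obs(); print(o['qpos'],o['tool_rot'],o['time_s'])
E
```

```text
[ -8.2 -91.5 510.9] [285.3 -76.2 409.7]
[ 32.44756985 -17.28751341 -16.83939794  83.55208619  -9.79468222
  76.7017655   90.73150203] [175.47650257  36.25966688 165.4097461 ] 6.325
```

Emit:
{"fn": "step_arm", "kwargs": {
  "steps": [0, 30, -8, 20, 0, 0, 30, -8, 25, 0, 0, 30, -8, 25, 0, 0, 30, -8, 25, 0, 0, 30, -8, 25, 0]
}}

```text
time_s: 6.95
tool_pos: [0.4576, -0.1125, 0.5851]
tool_rot: [175.5, 32.4, 165.5]
force: [-0.2, 0.8, 0.4]
grip_width: 0.0001
grasp_force: 0.0
```

```bash
cat >> h.py <<'E'
def rep(*t):
    np.set_printoptions(precision=3,suppress=True)
    p,R,o=tip(); print(where(),'t',o['time_s'],'F',o['force'],'w',o['grip_width']); print(Rg.T@R); print(o['qpos'])
    for a in t: print(a,go(a))
E
python3 - <<'E'
from h import *
rep((4,-136,8))
E
```

```text
[   6.  -120.4  341.9] t 6.95 F [-0.172  0.814  0.351] w 0.00012879903204519904
[[-0.843  0.022  0.538]
 [ 0.054  0.998  0.045]
 [-0.536  0.067 -0.842]]
[ 22.482 -17.237  -7.898 102.01   -7.594  62.774  92.621]
(4, -136, 8) [179.8 -37.8 279.2]
```

Emit:
{"fn": "step_arm", "kwargs": {
  "steps": [0, -48, 0, -29, 0, 0, -48, 0, -29, 0, 0, -48, 0, -29, 0, 0, -48, 0, -29, 0, 0, -48, 0, -29, 0, 0, -48, 0, -29, 0, 0, -48, 0, -29, 0, 0, -40, 0, -24, 0]
}}

```text
time_s: 7.95
tool_pos: [0.6175, -0.121, 0.9193]
tool_rot: [-179.5, 33.9, 172.5]
force: [1.1, -5.7, 2.0]
grip_width: 0.0004
grasp_force: 0.0
```

```bash
python3 - <<'E'
from h import *
rep((4,-136,8))
E
```

```text
[ 168.1 -102.6  678.2] t 7.95 F [ 1.133 -5.651  1.973] w 0.0004119551988516634
[[-0.829 -0.053  0.557]
 [-0.048  0.999  0.023]
 [-0.558 -0.008 -0.83 ]]
[ 11.743  27.871 -19.808   8.985  16.53  109.681  89.675]
(4, -136, 8) [511.3 -19.3 464.2]
```

Emit:
{"fn": "step_arm", "kwargs": {
  "steps": [0, -40, 0, -35, 0, 0, -40, 0, -35, 0, 0, -40, 0, -35, 0]
}}

```text
time_s: 8.32
tool_pos: [0.5833, -0.1139, 0.9647]
tool_rot: [-178.5, 39.8, 172.1]
force: [-0.0, 0.9, 0.8]
grip_width: 0.0003
grasp_force: 0.0
```

```bash
python3 - <<'E'
from h import *
rep((4,-136,8))
E
```

```text
[ 148.4 -105.4  735. ] t 8.325 F [-0.047  0.884  0.793] w 0.0002865949857868238
[[-0.767 -0.033  0.641]
 [-0.038  0.999  0.005]
 [-0.64  -0.021 -0.768]]
[  7.073  27.38   16.132   3.342 -13.563 109.55   91.066]
(4, -136, 8) [577.5 -10.9 465.4]
```

Emit:
{"fn": "step_arm", "kwargs": {
  "steps": [0, 15, 0, 18, 0, 0, 24, 0, 29, 0, 0, 30, 0, 36, 0, 0, 32, 0, 38, 0, 0, 32, 0, 38, 0, 0, 32, 0, 38, 0, 0, 32, 0, 38, 0, 0, 32, 0, 38, 0]
}}

```text
time_s: 9.32
tool_pos: [0.5823, -0.1194, 0.6184]
tool_rot: [-178.3, 39.9, 172.1]
force: [0.4, 0.1, -0.4]
grip_width: 0.0004
grasp_force: 0.0
```

```bash
python3 - <<'E'
from h import *
rep((60,-188,200),(20,-188,100),(4,-188,8))
E
```

```text
[ 148.7 -111.4  388.8] t 9.325 F [ 0.415  0.138 -0.364] w 0.0003705202369566426
[[-0.766 -0.032  0.642]
 [-0.039  0.999  0.003]
 [-0.642 -0.023 -0.767]]
[-12.728  -5.632  19.531  90.089   4.75   55.369  87.598]
(60, -188, 200) [192.1 -69.4  87.6]
(20, -188, 100) [286.9 -65.9 138.6]
(4, -188, 8) [358.2 -63.2 198.9]
```

Emit:
{"fn": "step_arm", "kwargs": {
  "steps": [0, 32, -12, 15, 0, 0, 32, -12, 15, 0, 0, 32, -12, 15, 0, 0, 32, -12, 14, 0, 0, 32, -11, 14, 0, 0, 32, -10, 14, 0, 0, 24, 0, 13, 0, 0, 24, 1, 13, 0]
}}

```text
time_s: 10.32
tool_pos: [0.4604, -0.1748, 0.3801]
tool_rot: [-178.3, 39.9, 172.0]
force: [0.3, -1.1, 0.1]
grip_width: 0.0006
grasp_force: 0.0
```

```bash
python3 - <<'E'
from h import *
rep((20,-188,100),(4,-188,8),(4,-188,30))
E
```

```text
[  39.3 -188.7  150.5] t 10.325 F [ 0.312 -1.055  0.051] w 0.0005676075997144075
[[-0.766 -0.031  0.642]
 [-0.038  0.999  0.002]
 [-0.641 -0.023 -0.767]]
[ -7.529 -15.731  23.841 124.576   3.348  30.139  96.931]
(20, -188, 100) [47.2  2.5 26.3]
(4, -188, 8) [118.5   5.1  86.6]
(4, -188, 30) [104.3   4.6  69.7]
```

Emit:
{"fn": "step_arm", "kwargs": {
  "steps": [0, 19, 1, 23, 0, 0, 19, 1, 23, 0, 0, 22, 1, 6, 0, 0, 22, 1, 6, 0, 0, 22, 1, 11, 0]
}}

```text
time_s: 10.95
tool_pos: [0.426, -0.1668, 0.2608]
tool_rot: [-178.3, 39.9, 172.1]
force: [0.8, -0.2, 0.3]
grip_width: 0.0008
grasp_force: 0.0
```

```bash
python3 - <<'E'
from h import *
rep((4,-188,8),(4,-125,8)); shot('top','t2.png'); im=cv2.imread('pics/t2.png'); cv2.imwrite('pics/ct2.png',cv2.resize(im[180:330,275:475],None,fx=4,fy=4,interpolation=cv2.INTER_CUBIC))
E
```

```text
[   4.1 -187.4   31.3] t 10.95 F [ 0.832 -0.172  0.339] w 0.0008214163442474642
[[-0.766 -0.031  0.642]
 [-0.038  0.999  0.002]
 [-0.642 -0.023 -0.766]]
[-11.069 -11.705  29.962 136.545  -2.12   14.112 103.793]
(4, -188, 8) [15.1 -0.1 17.8]
(4, -125, 8) [12.6 62.9 18. ]
```

View pics/ct2.png

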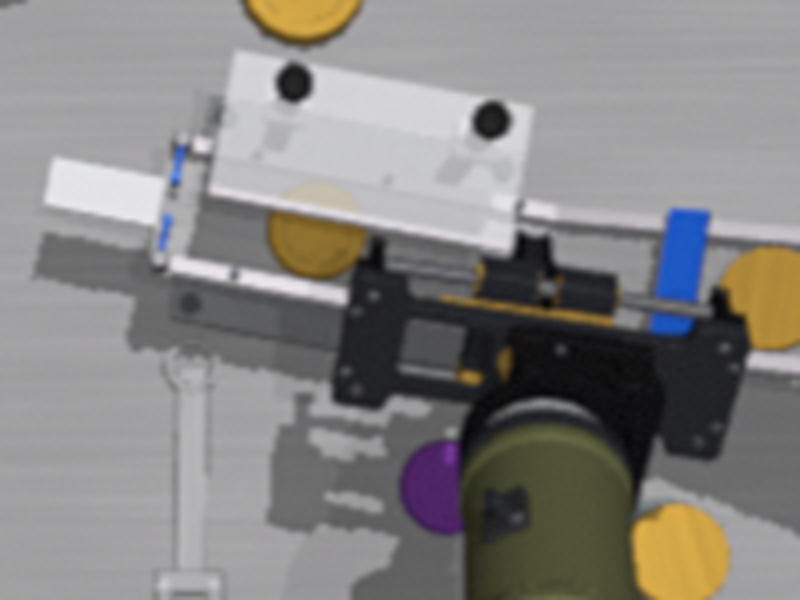

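Emit:
{"fn": "step_arm", "kwargs": {
  "steps": [0, 5, 0, 6, 0, 0, 5, 10, 6, 0, 0, 4, 10, 5, 0]
}}

```text
time_s: 11.38
tool_pos: [0.4306, -0.1469, 0.2391]
tool_rot: [-178.3, 40.0, 172.1]
force: [0.2, 0.4, -0.3]
grip_width: 0.0007
grasp_force: 0.0
```

```bash
python3 - <<'E'
from h import *
rep((4,-125,8),(4,14,8))
E
```

```text
[   5.  -166.8    9.7] t 11.375 F [ 0.175  0.351 -0.342] w 0.0007282797490966305
[[-0.765 -0.032  0.643]
 [-0.039  0.999  0.003]
 [-0.643 -0.023 -0.766]]
[-10.832  -8.978  27.049 137.992  -1.901  10.218 100.651]
(4, -125, 8) [ 0.2 41.9  0.8]
(4, 14, 8) [ -5.2 180.8   1.2]
```

Emit:
{"fn": "step_arm", "kwargs": {
  "steps": [0, 0, 10, 0.3, 0, 0, 0, 10, 0.3, 0, 0, -0.3, 10, 0.2, 0, 0, -0.3, 10, 0, 0, 0, -0.3, 10, 0, 0, 0, -0.3, 10, 0, 0, 0, -0.3, 10, 0, 0, 0, -0.3, 10, 0, 0]
}}

```text
time_s: 12.38
tool_pos: [0.4449, -0.0678, 0.2379]
tool_rot: [-178.3, 40.0, 172.1]
force: [0.3, -0.8, 0.6]
grip_width: 0.0005
grasp_force: 0.1
```

```bash
cat >> h.py <<'E'
def lid(z=.0948):
    c=env.read_camera('top'); s=env.read_camera('side')
    for n,c in(('top',c),('side',s)):
        m=cv2.inRange(cv2.cvtColor(c['image'],cv2.COLOR_RGB2HSV),(12,110,70),(28,255,255))
        for k in cv2.findContours(m,cv2.RETR_EXTERNAL,cv2.CHAIN_APPROX_NONE)[0]:
            if cv2.contourArea(k)<15: continue
            x,y,w,h=cv2.boundingRect(k); q=Rg.T@(onz(c,(x+w/2-.5,y+h/2-.5),z)-G)*1e3
            if abs(q[0])<40 and -130<q[1]<110:
                ex=[np.round(Rg.T@(onz(c,tuple(map(float,p)),z)-G)*1e3)[1] for p in k[:,0]]
                print(n,'lid',q.round(1),'px',(x,y,w,h),'y ext',min(ex),max(ex))
E
python3 - <<'E'
from h import *
rep((4,14,8));lid()
E
```

```text
[  4.3 -86.3   8.5] t 12.375 F [ 0.275 -0.753  0.591] w 0.0005245161393146633
[[-0.765 -0.032  0.643]
 [-0.039  0.999  0.004]
 [-0.643 -0.023 -0.766]]
[  7.718  -7.402  -4.132 137.831  22.377  10.549  64.363]
(4, 14, 8) [ -3.4 100.3   0.6]
top lid [-24.1 -81.1   4.8] px (332, 243, 43, 11) y ext -126.0 -36.0
top lid [ -1.4 -51.3   4.8] px (329, 230, 25, 11) y ext -77.0 -25.0
```

Emit:
{"fn": "step_arm", "kwargs": {
  "steps": [0, -0.3, 8, 0, 0, 0, -0.3, 8, 0, 0, 0, -0.3, 8, 0, 0, 0, -0.3, 8, 0, 0, 0, -0.3, 8, 0, 0, 0, -0.3, 8, 0, 0, 0, -0.2, 8, 0, 0, 0, -0.2, 8, 0, 0, 0, -0.2, 8, 0, 0, 0, -0.2, 8, 0, 0]
}}

```text
time_s: 13.72
tool_pos: [0.4589, 0.009, 0.2376]
tool_rot: [-178.3, 39.9, 172.0]
force: [-0.7, -0.7, 0.0]
grip_width: 0.0003
grasp_force: 0.4
```

```bash
python3 - <<'E'
from h import *
rep((4,19,8));lid()
E
```

```text
[ 3.5 -8.8  8.1] t 13.725 F [-0.701 -0.669  0.016] w 0.0003053221670297878
[[-0.766 -0.029  0.642]
 [-0.037  0.999  0.001]
 [-0.642 -0.023 -0.767]]
[ 13.819  -5.349 -22.583 135.775  44.456  15.388  32.25 ]
(4, 19, 8) [-1.4 27.8  0.4]
top lid [-23.5   2.8   4.8] px (294, 235, 41, 12) y ext -41.0 44.0
top lid [ 6.8 27.8  4.8] px (293, 217, 25, 16) y ext 1.0 52.0
side lid [15.  34.   4.8] px (324, 238, 8, 13) y ext 16.0 52.0
```

Emit:
{"fn": "step_arm", "kwargs": {
  "steps": [0, -0.2, 6, 0, 0, 0, -0.2, 6, 0, 0, 0, -0.2, 5, 0, 0, 0, -0.2, 5, 0, 0, 0, -0.1, 4, 0, 0, 0, 0, 3, 0, 0]
}}

```text
time_s: 14.58
tool_pos: [0.4641, 0.0386, 0.2375]
tool_rot: [-178.3, 39.9, 172.1]
force: [0.5, -3.3, 1.8]
grip_width: 0.0003
grasp_force: 1.9
```

```bash
python3 - <<'E'
from h import *
rep((4,19,8));lid()
for n in('top','side'): shot(n,n+'3.png')
a=cv2.imread('pics/top3.png')[185:285,255:355];b=cv2.imread('pics/side3.png')[195:295,285:385]
cv2.imwrite('pics/c3.png',cv2.resize(np.hstack([a,b]),None,fx=4,fy=4,interpolation=cv2.INTER_CUBIC))
E
```

```text
[ 3.  21.6  8. ] t 14.575 F [ 0.468 -3.316  1.766] w 0.0002935007960328535
[[-0.766 -0.032  0.642]
 [-0.039  0.999  0.003]
 [-0.642 -0.023 -0.766]]
[ 13.032  -4.058 -26.39  134.611  49.798  17.977  23.824]
(4, 19, 8) [-0.6 -2.7  0.6]
top lid [-24.9  33.6   4.8] px (280, 234, 40, 10) y ext -9.0 75.0
top lid [ 6.6 57.9  4.8] px (279, 214, 25, 17) y ext 31.0 82.0
side lid [13.9 61.7  4.8] px (319, 229, 9, 13) y ext 43.0 81.0
```

View pics/c3.png

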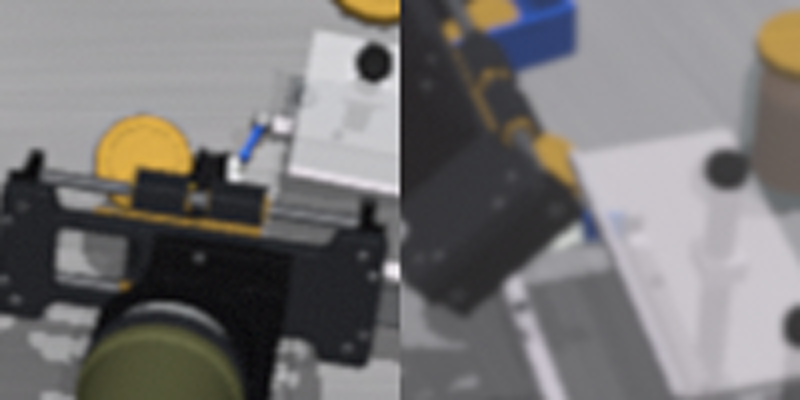

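Emit:
{"fn": "step_arm", "kwargs": {
  "steps": [0, 0, -2, 0, 0, 0, 0, -1, 0, 0, 0, -5.5, 0, -8.5, 0, 0, -5.5, 0, -8.5, 0, 0, -5.5, 0, -8.5, 0, 0, -11, 0, -17, 0, 0, -11, 0, -17, 0, 0, -8, 0, -10, 0]
}}

```text
time_s: 15.78
tool_pos: [0.4543, 0.0387, 0.3206]
tool_rot: [-178.3, 39.9, 172.1]
force: [-0.5, 0.4, -0.7]
grip_width: 0.0007
grasp_force: 0.0
```

Emit:
{"fn": "step_arm", "kwargs": {
  "steps": [0.3, 0, 3, 0, 0, 0.5, 0, 4, 0, 0, 0.77, 0, 10, 0, 0, 0.77, 0, 10, 0, 0, 0.77, 0, 10, 0, 0, 0.77, 0, 0, 0, 0, 0.77, 0, 0, 0, 0, 0.77, 0, 0, 0, 0, 0.77, 0, 0, 0, 0, 0.77, 0, 0, 0, 0, 0.77, 0, 0, 0, 0, 0.77, 0, 0, 0, 0]
}}

```text
time_s: 17.27
tool_pos: [0.4606, 0.0752, 0.3196]
tool_rot: [-178.3, 39.9, 172.1]
force: [0.8, 0.7, -0.4]
grip_width: 0.0669
grasp_force: 0.0
```

```bash
python3 - <<'E'
from h import *
rep((5,55,8));lid()
for n in('top','side'): shot(n,n+'4.png')
a=cv2.imread('pics/top4.png')[185:285,255:355];b=cv2.imread('pics/side4.png')[195:295,285:385]
cv2.imwrite('pics/c4.png',cv2.resize(np.hstack([a,b]),None,fx=4,fy=4,interpolation=cv2.INTER_CUBIC))
E
```

```text
[-7.3 56.9 90.1] t 17.275 F [ 0.763  0.665 -0.356] w 0.06686933670929573
[[-0.766 -0.031  0.642]
 [-0.039  0.999  0.002]
 [-0.642 -0.023 -0.767]]
[  7.028 -11.773 -24.452 129.495  28.967  28.525  41.356]
(5, 55, 8) [43.4 -0.3 70.8]
top lid [-19.8  35.7   4.8] px (279, 231, 41, 11) y ext -7.0 77.0
top lid [ 7.5 59.2  4.8] px (279, 214, 24, 16) y ext 33.0 83.0
side lid [ 0.4 57.6  4.8] px (306, 229, 23, 18) y ext 33.0 84.0
```

View pics/c4.png

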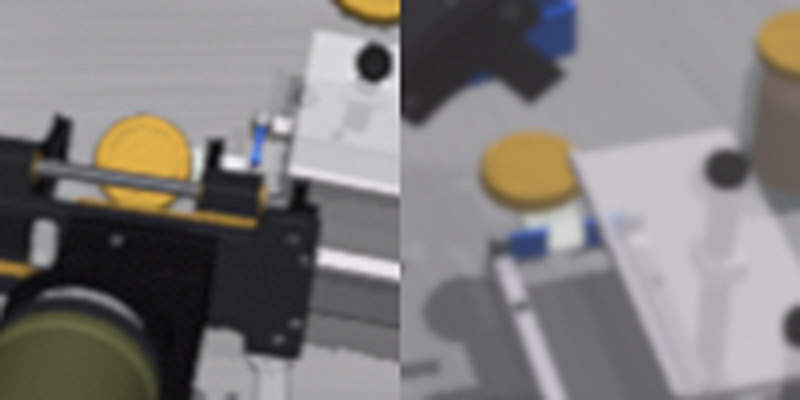

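Emit:
{"fn": "step_arm", "kwargs": {
  "steps": [0.77, 0, 1.2, 0, 0, 0.77, 8, 0, 13, 0, 0.77, 8, 0, 13, 0, 0.77, 8, 0.3, 13, 0, 0.77, 7, 0.3, 12, 0, 0.77, 6, 0.3, 10, 0, 0.77, 3, 0.3, 5, 0, 0.77, 2.5, 0.3, 5, 0, 0.77, 0, 0, 0, 0]
}}

```text
time_s: 18.6
tool_pos: [0.4735, 0.074, 0.2374]
tool_rot: [-178.3, 39.9, 172.1]
force: [0.2, 0.2, -0.9]
grip_width: 0.0671
grasp_force: 0.0
```

```bash
python3 - <<'E'
from h import *
rep((6,58,8));lid()
E
```

```text
[ 5.5 58.1  7.7] t 18.6 F [ 0.168  0.228 -0.94 ] w 0.0671297297177358
[[-0.767 -0.031  0.641]
 [-0.039  0.999  0.002]
 [-0.641 -0.023 -0.767]]
[ 12.436  -1.574 -30.998 132.414  54.648  21.684  15.772]
(6, 58, 8) [-0.6 -0.1  0.1]
top lid [-23.3  13.5   4.8] px (300, 238, 19, 4) y ext -6.0 32.0
top lid [-21.6  56.8   4.8] px (280, 232, 19, 7) y ext 37.0 75.0
top lid [ 6.4 59.   4.8] px (279, 214, 24, 17) y ext 33.0 83.0
```

Emit:
{"fn": "step_arm", "kwargs": {
  "steps": [0.7, 0, 0, 0, 0, 0.65, 0, 0, 0, 0, 0.6, 0, 0, 0, 0, 0.55, 0, 0, 0, 0, 0.5, 0, 0, 0, 0, 0.5, 0, 0, 0, 0, 0.5, 0, 0, 0, 0],
  "grip_force": 13
}}

```text
time_s: 19.58
tool_pos: [0.4737, 0.074, 0.2379]
tool_rot: [-178.3, 39.9, 172.1]
force: [-1.8, -0.5, 1.9]
grip_width: 0.0531
grasp_force: 13.0
```

Emit:
{"fn": "step_arm", "kwargs": {
  "steps": [0.5, -2, 0, -2.4, 0, 0.5, -3.2, 0, -3.8, 0, 0.5, -5, 0, -6, 0, 0.5, -6.4, 0, -7.7, 0, 0.5, -6.4, 0, -7.7, 0, 0.5, -6.4, 0, -7.7, 0, 0.5, -6.4, 0, -7.7, 0, 0.5, -6.4, 0, -7.7, 0, 0.5, -6.4, 0, -7.7, 0]
}}

```text
time_s: 20.7
tool_pos: [0.4736, 0.0757, 0.3143]
tool_rot: [-178.3, 39.9, 172.1]
force: [0.9, -0.6, 0.6]
grip_width: 0.0531
grasp_force: 13.0
```

```bash
python3 - <<'E'
from h import *
rep()
# tray target: tip in world
p,R,o=tip(); print('tip',p)
for z in(.1,.06,.02): print(z,go((.455,.30,z),False))
for n in('top','side'): shot(n,n+'5.png')
a=cv2.imread('pics/top5.png')[155:305,205:355];b=cv2.imread('pics/side5.png')[165:315,235:385]
cv2.imwrite('pics/c5.png',cv2.resize(np.hstack([a,b]),None,fx=2.6,fy=2.6,interpolation=cv2.INTER_CUBIC))
E
```

```text
[ 5.3 59.9 84.8] t 20.7 F [ 0.882 -0.64   0.606] w 0.05307388533911929
[[-0.766 -0.031  0.642]
 [-0.039  0.999  0.003]
 [-0.642 -0.023 -0.767]]
[  9.41   -9.523 -26.557 128.36   30.831  27.664  39.906]
tip [0.588 0.054 0.175]
0.1 [175.3 223.4 -55.8]
0.06 [201.  224.4 -25.1]
0.02 [226.6 225.3   5.5]
```

View pics/c5.png

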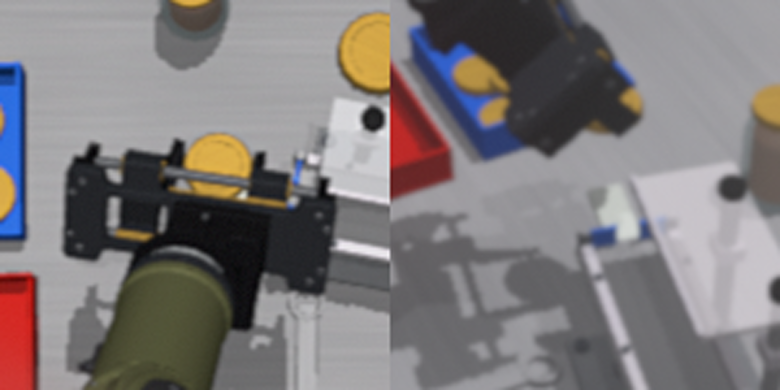

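Emit:
{"fn": "step_arm", "kwargs": {
  "steps": [0.5, 8, 12, -2, 0, 0.5, 16, 22, -5, 0, 0.5, 20, 27, -6, 0, 0.5, 20, 27, -6, 0, 0.5, 20, 27, -6, 0, 0.5, 20, 27, -6, 0, 0.5, 20, 27, -6, 0, 0.5, 20, 27, -6, 0, 0.5, 16, 18, -4, 0, 0.5, 8, 10, -2, 0, 0.5, 0, 0, 0, 0]
}}

```text
time_s: 22.18
tool_pos: [0.3495, 0.3211, 0.2377]
tool_rot: [-178.3, 39.8, 172.2]
force: [-1.2, 0.4, -0.3]
grip_width: 0.0531
grasp_force: 13.0
```

```bash
python3 - <<'E'
from h import *
rep()
p,R,o=tip(); print('tip',p)
for z in(.1,.06,.03,.014): print(z,go((.466,.30,z),False))
E
```

```text
[-162.8  277.9    8. ] t 22.175 F [-1.213  0.441 -0.319] w 0.05305257162756163
[[-0.767 -0.034  0.64 ]
 [-0.041  0.999  0.004]
 [-0.64  -0.023 -0.768]]
[ -3.748   7.917 -57.211 126.175  60.398  52.629 -18.494]
tip [0.464 0.3   0.098]
0.1 [-2.7  0.2 -0.4]
0.06 [22.9  1.2 30.3]
0.03 [42.1  1.9 53.4]
0.014 [52.3  2.2 65.7]
```

Emit:
{"fn": "step_arm", "kwargs": {
  "steps": [0.5, 6, 0.3, 8, 0, 0.5, 10, 0.4, 13, 0, 0.5, 10, 0.4, 13, 0, 0.5, 10, 0.4, 13, 0, 0.5, 6, 0.4, 6, 0, 0.5, 0, 0, 0, 0]
}}

```text
time_s: 22.92
tool_pos: [0.352, 0.3199, 0.1701]
tool_rot: [-178.2, 39.9, 172.1]
force: [-0.5, -0.1, 0.5]
grip_width: 0.0535
grasp_force: 13.0
```

```bash
python3 - <<'E'
from h import *
rep()
p,R,o=tip(); print('tip',p)
for z in(.02,.014,.0125): print(z,go((.466,.30,z),False))
for n in('top','side'): shot(n,n+'6.png')
a=cv2.imread('pics/top6.png')[190:370,100:280];b=cv2.imread('pics/side6.png')[120:300,140:320]
cv2.imwrite('pics/c6.png',cv2.resize(np.hstack([a,b]),None,fx=2.2,fy=2.2,interpolation=cv2.INTER_CUBIC))
E
```

```text
[-160.   276.7  -59.6] t 22.925 F [-0.525 -0.111  0.455] w 0.05354367619153757
[[-0.767 -0.031  0.641]
 [-0.039  0.999  0.001]
 [-0.641 -0.024 -0.767]]
[ -9.083  18.471 -53.132 128.186  73.859  54.559 -31.665]
tip [0.467 0.298 0.03 ]
0.02 [7.4 1.8 7.4]
0.014 [11.2  2.  12. ]
0.0125 [12.2  2.  13.1]
```

View pics/c6.png

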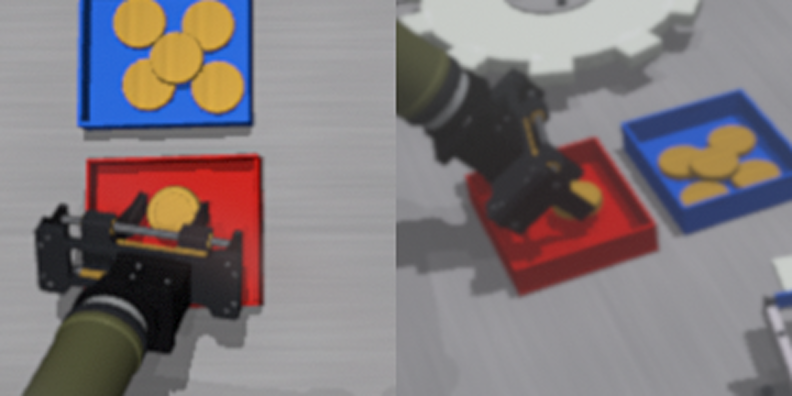

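Emit:
{"fn": "step_arm", "kwargs": {
  "steps": [0.5, 4, 0, 5, 0, 0.5, 3.5, 0, 4, 0, 0.5, 2, 0, 2.5, 0, 0.5, 0, 0, 0, 0]
}}

```text
time_s: 23.52
tool_pos: [0.3519, 0.32, 0.1555]
tool_rot: [-178.2, 39.9, 172.1]
force: [0.4, -0.0, -1.1]
grip_width: 0.0534
grasp_force: 13.0
```

```bash
python3 - <<'E'
from h import *
rep(); print(tip()[0])
E
```

```text
[-160.   276.9  -74.1] t 23.525 F [ 0.359 -0.027 -1.104] w 0.053447543178941445
[[-0.766 -0.031  0.642]
 [-0.039  0.999  0.002]
 [-0.641 -0.024 -0.767]]
[-10.299  20.661 -52.029 128.483  76.562  54.965 -34.306]
[0.467 0.298 0.016]
```

Emit:
{"fn": "step_arm", "kwargs": {
  "steps": [0.5, 1, 0, 1.2, 0, 0.5, 0.8, 0, 1, 0, 0.5, 0, 0, 0, 0]
}}

```text
time_s: 23.9
tool_pos: [0.3521, 0.32, 0.1529]
tool_rot: [-178.3, 39.9, 172.1]
force: [-0.5, 0.2, -0.1]
grip_width: 0.0531
grasp_force: 13.0
```

Emit:
{"fn": "step_arm", "kwargs": {
  "steps": [0.5, 0.6, 0, 0.8, 0, 0.5, 0, 0, 0, 0]
}}

```text
time_s: 24.15
tool_pos: [0.3521, 0.32, 0.152]
tool_rot: [-178.3, 39.9, 172.1]
force: [-0.2, -0.1, 1.2]
grip_width: 0.0532
grasp_force: 13.0
```

Emit:
{"fn": "step_arm", "kwargs": {
  "steps": [0.63, 0, 0, 0, 0, 0.66, 0, 0, 0, 0, 0.72, 0, 0, 0, 0, 0.76, 0, 0, 0, 0, 0.76, 0, 0, 0, 0, 0.76, 0, 0, 0, 0]
}}

```text
time_s: 24.9
tool_pos: [0.3521, 0.32, 0.152]
tool_rot: [-178.3, 39.9, 172.1]
force: [-0.1, -0.2, 0.1]
grip_width: 0.0659
grasp_force: 0.0
```

Emit:
{"fn": "step_arm", "kwargs": {
  "steps": [0.76, -3, 0, -4, 0, 0.76, -6, 0, -8, 0, 0.76, -8, 0, -12, 0, 0.76, -15, 0, -20, 0, 0.76, -25, 0, -28, 0, 0.76, -25, 0, -28, 0, 0.76, -25, 0, -28, 0, 0.76, -25, 0, -28, 0]
}}

```text
time_s: 25.9
tool_pos: [0.3534, 0.3246, 0.3582]
tool_rot: [-178.3, 40.0, 172.1]
force: [1.8, -1.2, -0.8]
grip_width: 0.0661
grasp_force: 0.0
```

```bash
python3 - <<'E'
from h import *
rep()
for n in('top','side'):
    c=shot(n,n+'7.png'); m=cv2.inRange(cv2.cvtColor(c['image'],cv2.COLOR_RGB2HSV),(12,110,70),(28,255,255))
    for k in cv2.findContours(m,cv2.RETR_EXTERNAL,cv2.CHAIN_APPROX_NONE)[0]:
        r=cv2.minAreaRect(k); X=onz(c,r[0],.0135)
        if cv2.contourArea(k)>40 and .36<X[0]<.52 and .2<X[1]<.39: print(n,X,np.round(r[1],1))
a=cv2.imread('pics/top7.png')[190:340,100:340];b=cv2.imread('pics/side7.png')[120:270,140:380]
cv2.imwrite('pics/c7.png',cv2.resize(np.vstack([a,b]),None,fx=2,fy=2,interpolation=cv2.INTER_CUBIC))
E
```

```text
[-159.1  281.8  128.9] t 25.9 F [ 1.805 -1.218 -0.816] w 0.06609895483999971
[[-0.765 -0.032  0.643]
 [-0.039  0.999  0.003]
 [-0.643 -0.023 -0.766]]
[  2.501  -7.695 -57.306 118.934  37.774  53.704   6.156]
top [0.439 0.365 0.014] [45.4  3.8]
top [0.462 0.293 0.014] [21. 18.]
side [0.462 0.294 0.014] [15. 21.]
```

View pics/c7.png

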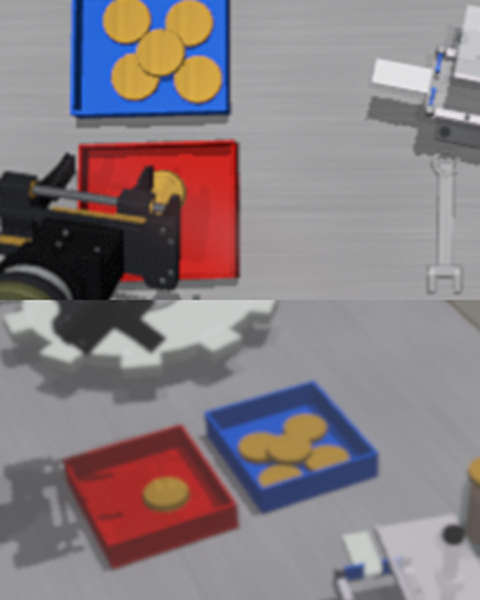

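The lid lies flat in the red tray at about (0.462, 0.294) in both views. Both leaves are shut and the gripper is clear, so I'm handing the job in.

```bash
python3 -c "
from cell import env
print(env.sign_off())"
```

```text
the job is handed in; nothing more can be done
None
```

The job is handed in: the last pictures showed the lid lying flat in the red tray, both gate leaves shut and the gripper clear, but the hand-in gave no verdict.

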